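# Refill the spring-loaded soap dispenser

## Task

Refill the spring-loaded dispenser with the three loose soap cakes: push them down one after another, flat, until each is caught under the two spring catches, the two thick cakes first and the thin one last so that it lies on top and gets used first. Leave the lota, jar, mug and soap box where they stand.

Things in the scene. Friction and masses are not known exactly. Their poses are not given: they have to be found in the camera images.
- dispenser: steel soap dispenser fixed to the slab; origin: centre of its underside, z up. Base 130 (x) x 84 (y) x 12 mm. Four L-shaped corner guides bound a square shaft 65 x 65 mm, flaring out from z = 130 to the top at 141 mm. Its +y and -y sides are open down to the base, 41 mm wide, so fingers holding a cake fit there. Spring housings on the +x and -x sides reach 60 mm from the centre, 36 mm wide, 116 high
- under_catches (a point): point on the shaft's axis level with the catches' flat underside, 118 mm above the slab. Two catches (20 mm wide, mid +x and -x sides) stick 6.5 mm into the shaft; their tops slope from z = 131 down to the tip at 120 mm: a cake pushed down drives them aside (2.5 to 5 N each) and they snap back over its top once that is below z = 118 mm, and hold the pile down
- platform (a joint): spring platform 58 x 58 mm in the shaft: how far it has sunk (m). 0 when empty, its top then at z = 116 mm; range 0 to 0.092. The spring pushes up with 2.8 N at 0 and 80 N/m more as it sinks (about 9 N when the pile of three is pushed in)
- cake_a_center (a point): square cake of tan soap, 60 x 60 mm, 30 mm thick, edges rounded by 3 mm, lying flat on the slab, about 110 g; the point is its centre, half-way up; x and y are parallel to its sides, z up
- cake_b_center (a point): the same as cake a: square cake of tan soap, 60 x 60 mm, 30 mm thick, edges rounded by 3 mm, lying flat on the slab, about 110 g; the point is its centre, half-way up; x and y are parallel to its sides, z up
- cake_thin_center (a point): the thin square cake of tan soap, 60 x 60 mm, 18 mm thick, edges rounded by 3 mm, lying flat on the slab, about 65 g; the point is its centre, half-way up; x and y are parallel to its sides, z up
- lota: steel lota (round-bellied water pot), bystander: 116 mm across at the belly (45 mm up), 120 mm tall; origin at the centre of its underside
- jar: closed glass jar with a twist cap, bystander: 62 mm across, 105 mm tall; origin at the centre of its underside
- mug: white plastic mug, bystander: 80 mm across, 90 mm tall, its handle reaching about 75 mm from the axis towards its own +y; origin at the centre of its underside
- soap_box: closed red plastic soap box, bystander: 109 (x) x 74 (y) mm, 38 mm tall, a snap tab on its -x end; origin at the centre of its underside

How it is judged:
By the outcome, as a careful person would: the job done as asked, in the order asked, and still so for the second after the job is handed in, with the robot touching nothing.
It also fails if it takes over 72 s, if anything falls off the work surface, if the arm or the gripper's body presses on something with over 40 N, if the wrist force passes 120 N, or if a joint passes its speed limit or range.

## Robot

A 7-joint arm with a two-finger parallel gripper is mounted at the origin on the work surface. World frame = base frame: x ahead of the robot, y to its left, z up, the work surface at z = 0. Lengths are in m, angles in degrees, forces in N, time in s.
With the tool pointing down it reaches from about 0.4 to 0.85 m from the base axis. Payload 4.5 kg.
Tool frame: the origin (TCP) lies between the finger pads; the fingertips stand 22 mm ahead of it and the grasp point (between the pads) lies 3 mm ahead of it; z points along the fingers, y is the line along which they close (so a half turn about z gives the same grasp; the last joint's range is limited). The gripper opens to 88 mm and grips with 3 to 60 N. Pads are 18 mm wide; open, the fingers measure 123 mm over their backs; the gripper's body (75 mm by 187 mm) begins 45 mm behind the grasp point.
Start: joints at [76.02, 39.483, -11.15, 89.685, 9.013, 51.709, -12.324], TCP at [0.171, -0.601, 0.261] pointing down, gripper open.
Joint ranges: [-172.22, 172.22], [-26.19, 119.32], [-84.43, 86.54], [7.71, 146.69], [-57.33, 237.33], [2.42, 119.75], [-152.13, 152.13]. Speed limits (degrees/s): [147.25, 147.25, 180, 180, 180, 180, 180].

## Interface

Orientations are given as a 3x3 rotation matrix whose columns are the frame's x, y, z axes.
In Python, from station import ctrl, eyes, job gives the robot as it stands.
- The arm moves only by the tool drive_tool, never from a script. Its argument "motion" is a list of rows, each an object with "delta_pos": the shift along the tool's x, y, z in units of 0.025 m (1.0 is 0.025 m), a list of three; "dr": the turn, a rotation vector about the tool's x, y, z in units of 8 degrees (1.0 is 8 degrees), a list of three; "fingers": the closure, from -1 (fully open) to 1 (shut). In form: [{"delta_pos": [dx, dy, dz], "dr": [ax, ay, az], "fingers": fingers}, ...]. A call has exactly 5 rows; each row shifts and turns the commanded pose from where the row before left it, along the tool's axes as they then stand; what a row does not reach is not made up. A row lasts 1/8 s, in which the tool goes at most 62.5 mm and 10.7 degrees, less where a joint would pass 70% of its speed; a pose out of reach is approached as far as the arm can. A call with a number of a shift or a turn outside -1 to 1 is refused whole. A call with a gripper value outside its range is refused whole. The fingers move at their own pace and stop on an object; the grip force is fixed at half the most. Time passes only in rows, so rows that do not move let the fingers close, or fill a call up. It gives the time, the measured TCP pose, the force, the opening and the grip force at its end, in the units of the state.
- ctrl.get_obs(): the state, without advancing time (a new reading comes with each control period).
- eyes.read_camera(name): name is "scene" or "top" or "wrist"; returns (picture, depth): 384x512x3 uint8, red, green, blue; 384x512 float32, m along the optical axis (not along the pixel's ray), 0 where there is no reading.
- eyes.camera_model(name): a dict with "fx", "fy", "cx", "cy" (pixels), "k1" (the pictures are not rectified: a ray, as slopes to the right and down, at radius r is drawn at 1 + k1 r^2 times it, then the intrinsics apply), "extrinsics" (4x4, takes a point from world to camera coordinates). Camera axes: x right, y down, z forward; pixel columns grow to the right and rows downward; lengths in m; the calibration is good to about 2 mm. A picture is of the moment at which its call begins: read the wrist's pose just before it. camera_model takes no time and is no camera call; for the wrist camera it gives the pose at the moment of the call.
- job.finish_job(): hands the job in; it is judged then, once.
The state is a dict: "time": time; "joint_positions": joint angles; "joint_vel": joint speeds; "effort": joint torques, N m; "eef_pos": TCP position; "eef_rot": TCP orientation; "contact_force": force on the tool from outside, world axes, zero at the start; "torque": the same for the moment, N m; "finger_gap": finger opening in m; "grip_force": force on a finger pad.
Only numpy, scipy, OpenCV 4.12 (cv2) and the standard library are available. Lean on these libraries where they do the work, as an engineer would, in place of code of your own. Each camera call takes 0.05 s, during which the arm holds its last target. There are 200 camera calls.

## Working session

There is one attempt and no reset: what is moved stays moved. The work goes in short steps, Python scripts to look and compute and a tool call to move; the robot and the scene stay as the last step left them, time stands still between calls to the robot, and variables do not carry over. Pictures are saved under pics/ and viewed, at most 10 in all, crops included, and the job is handed in when it is done.

Besides the shell and the picture viewer there is one more tool, called after ">>>" by a JSON object that holds its "api" and its "payload", one argument or row to a line. drive_tool: Moves the arm, as the interface text tells. Shifts and turns lie within -1 to 1; 1 stands for 0.025 m of shift or 8 degrees of turn. Its arguments: {"type":"object","properties":{"motion":{"type":"array"}},"required":["motion"]}

```bash
mkdir -p pics; cat > h.py <<'E'
import numpy as np, cv2
from station import ctrl, eyes, job
def snap(n,f):
    m=eyes.camera_model(n); p,d=eyes.read_camera(n); cv2.imwrite(f'pics/{f}.png',p[...,::-1]); np.savez(f'pics/{f}.npz',p=p,d=d,**{k:np.array(v) for k,v in m.items()})
    return p,d,m
def rays(m,uv):
    uv=np.asarray(uv,float).reshape(-1,1,2)
    K=np.array([[m['fx'],0,m['cx']],[0,m['fy'],m['cy']],[0,0,1.]])
    n=cv2.undistortPoints(uv,K,np.array([float(m['k1']),0,0,0])).reshape(-1,2)
    return np.c_[n,np.ones(len(n))]
def toplane(m,uv,z):
    E=np.array(m['extrinsics']);R,t=E[:3,:3],E[:3,3]; c=-R.T@t
    d=rays(m,uv)@R; return c+d*((z-c[2])/d[:,2])[:,None]
def cloud(m,d):
    h,w=d.shape; u,v=np.meshgrid(np.arange(w),np.arange(h))
    P=rays(m,np.c_[u.ravel(),v.ravel()])*d.reshape(-1,1)
    E=np.array(m['extrinsics']); return ((P-E[:3,3])@E[:3,:3]).reshape(h,w,3)
E
python3 - <<'E'
from h import *
o=ctrl.get_obs(); print(o)
a=snap('top','top0')[0]; b=snap('scene','scene0')[0]
cv2.imwrite('pics/both.png',cv2.resize(np.vstack([a,b])[...,::-1],None,fx=.78,fy=.78))
for n in('top','scene'): print(eyes.camera_model(n))
E
```

```text
{'time': 0.0, 'joint_positions': array([ 76.01861364,  39.53311119, -11.14710525,  89.74519179,
         9.0123599 ,  51.70803519, -12.32386575]), 'joint_vel': array([ 0.01967584,  0.01015882, -0.01628462,  0.04226855,  0.02878355,
       -0.02720823, -0.01404656]), 'effort': array([ 6.77033440e-04, -5.27559078e+01, -1.26665846e+00, -1.53429455e+01,
       -5.26896282e-02,  6.63065643e-03,  1.23863615e-04]), 'eef_pos': array([ 0.17122881, -0.60047297,  0.25991029]), 'eef_rot': array([[ 9.61622119e-01,  2.74376650e-01, -5.95817827e-04],
       [ 2.74377279e-01, -9.61620583e-01,  1.72118235e-03],
       [-1.00698439e-04, -1.81860589e-03, -9.99998341e-01]]), 'contact_force': array([-0.4722452 ,  0.07974667, -0.94182776]), 'torque': array([ 0.01357307,  0.08033558, -0.01804238]), 'grip_force': 0.0, 'finger_gap': 0.08783190472238749}
{'fx': 386.05570261912305, 'fy': 386.05570261912305, 'cx': 254.1970103391648, 'cy': 197.3258780841358, 'k1': -0.034815619287992414, 'extrinsics': array([[ 0.01510692, -0.99988494, -0.00137232,  0.00483952],
       [-0.98302277, -0.01460113, -0.18290171,  0.5466799 ],
       [ 0.18286062,  0.0041121 , -0.98313025,  1.09900746],
       [ 0.        ,  0.        ,  0.        ,  1.        ]])}
{'fx': 449.1545083588461, 'fy': 449.1545083588461, 'cx': 255.28691530933494, 'cy': 188.84604628217, 'k1': -0.05769761361021362, 'extrinsics': array([[ 2.99531616e-01,  9.54085439e-01,  1.33659140e-03,
        -1.82125443e-01],
       [ 8.08223942e-01, -2.52993986e-01, -5.31759441e-01,
        -3.87754157e-01],
       [-5.07005790e-01,  1.60359030e-01, -8.46894392e-01,
         1.64483088e+00],
       [ 0.00000000e+00,  0.00000000e+00,  0.00000000e+00,
         1.00000000e+00]])}
```

View pics/both.png

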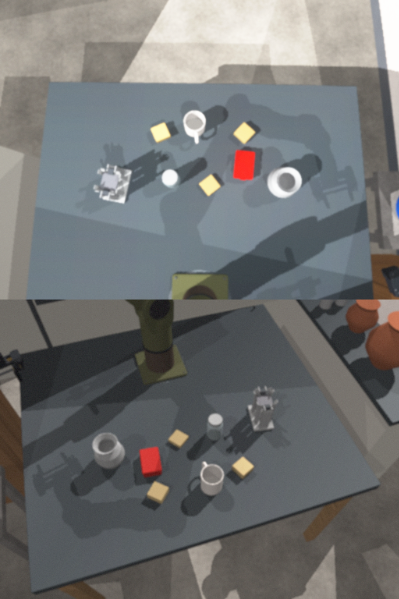

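The top view (scaled by 0.78) shows tan cakes at about (161,132), (245,132) and (209,184), and the dispenser at (114,184). The lota is at (285,181), the jar at (170,178), the mug at (195,122) and the red box at (244,165).

```bash
python3 - <<'E'
from h import *
for n in('top','scene'):
    z=np.load(f'pics/{n}0.npz'); m={k:z[k] for k in z.files}; p,d=z['p'],z['d']; C=cloud(m,d)
    hsv=cv2.cvtColor(p,cv2.COLOR_RGB2HSV)
    M=cv2.inRange(hsv,(12,70,60),(32,255,255)); M[cv2.erode(((C[...,0]>.3)&(C[...,0]<.95)).astype(np.uint8),None)==0]=0
    cs=[c for c in cv2.findContours(M,cv2.RETR_EXTERNAL,cv2.CHAIN_APPROX_NONE)[0] if cv2.contourArea(c)>150]
    for c in cs:
        k=np.zeros_like(M); cv2.drawContours(k,[c],-1,1,-1); k=cv2.erode(k,None).astype(bool)
        P=C[k]; zz=np.percentile(P[:,2],[10,50,80,95]); 
        T=P[P[:,2]>zz[2]-.004]
        W=toplane(m,c.reshape(-1,2),zz[2])[:,:2].astype(np.float32)
        print(n,c.reshape(-1,2).mean(0).round(),'z',zz.round(4),'topmean',T.mean(0).round(4),'rect',cv2.minAreaRect(W))
    # big picture heights
    tall=(C[...,2]>.02)&(C[...,0]>.3)&(C[...,0]<1)&(abs(C[...,1])<.7)
    nl,lab,st,ce=cv2.connectedComponentsWithStats(tall.astype(np.uint8))
    for i in range(1,nl):
        if st[i,4]>100:
            P=C[lab==i]; print('  blob',st[i],P.min(0).round(3),P.max(0).round(3),np.median(P,0).round(3))
p=np.load('pics/top0.npz')['p']; q=np.load('pics/scene0.npz')['p']
# crops: dispenser top and scene
a=cv2.resize(p[195:275,110:190],(400,400),interpolation=2); b=cv2.resize(q[105:185,290:370],(400,400),interpolation=2)
cv2.imwrite('pics/crop.png',np.hstack([a,b])[...,::-1])
E
```

```text
top [269. 237.] z [0.0154 0.0179 0.0198 0.0217] topmean [ 0.4329 -0.0324  0.0269] rect ((0.4325193762779236, -0.03234399855136871), (0.06153085082769394, 0.06454041600227356), 37.718162536621094)
top [313. 170.] z [0.0257 0.0296 0.0314 0.0331] topmean [ 0.6374 -0.1658  0.0428] rect ((0.6388627290725708, -0.16534961760044098), (0.06325020641088486, 0.07060758024454117), 46.10269546508789)
top [206. 170.] z [0.0264 0.0297 0.0314 0.0333] topmean [0.6338 0.1632 0.0344] rect ((0.6349367499351501, 0.16295647621154785), (0.0669081062078476, 0.06377857178449631), 24.968017578125)
  blob [236 142  27  42 441] [ 0.336 -0.009  0.021] [0.707 0.068 1.18 ] [0.668 0.026 0.068]
  blob [301 157  26  26 379] [ 0.336 -0.207  0.02 ] [0.679 0.008 1.18 ] [ 0.639 -0.167  0.03 ]
  blob [194 158  25  24 379] [0.336 0.008 0.021] [0.672 0.201 1.18 ] [0.636 0.163 0.03 ]
  blob [300 193  27  39 901] [ 0.336 -0.204  0.023] [0.566 0.008 1.18 ] [ 0.508 -0.164  0.037]
  blob [ 120  211   44   46 1148] [0.336 0.008 0.02 ] [0.489 0.373 1.18 ] [0.427 0.322 0.117]
  blob [ 343  215   43   39 1006] [ 0.336 -0.356  0.02 ]
[... 1082 characters left out ...]
903961300849915), 40.748382568359375)
  blob [ 322  111   34   53 1086] [0.372 0.281 0.02 ] [0.493 0.37  0.145] [0.454 0.316 0.114]
  blob [266 146  20  32 539] [0.424 0.083 0.02 ] [0.484 0.143 0.111] [0.468 0.108 0.084]
  blob [ 119  171   41   46 1365] [ 0.388 -0.366  0.02 ] [ 0.504 -0.251  0.128] [ 0.465 -0.309  0.081]
  blob [179 189  29  37 837] [ 0.453 -0.207  0.02 ] [ 0.57  -0.124  0.048] [ 0.518 -0.166  0.038]
  blob [298 201  28  26 395] [0.598 0.126 0.02 ] [0.678 0.202 0.038] [0.641 0.163 0.03 ]
  blob [258 208  29  40 720] [ 0.597 -0.011  0.02 ] [0.708 0.068 0.095] [0.662 0.027 0.061]
  blob [188 233  28  26 438] [ 0.602 -0.21   0.021] [ 0.683 -0.13   0.037] [ 0.645 -0.169  0.03 ]
```

View pics/crop.png

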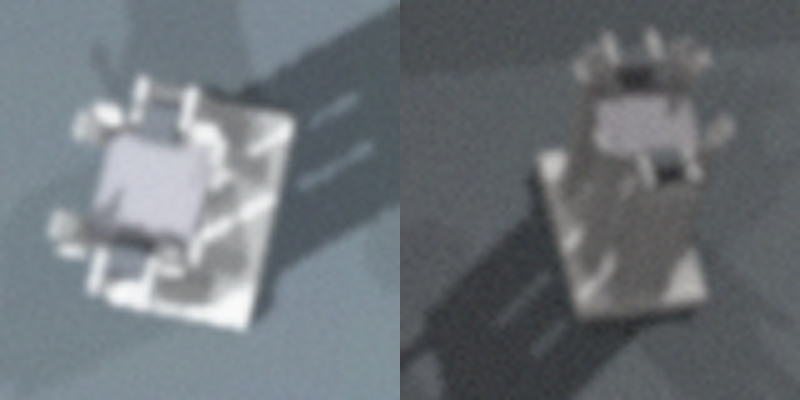

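The thin cake is the one near (0.436,-0.034), since its top is at 18 mm. The thick cakes are near (0.643,-0.167) and (0.640,0.161). The dispenser's x axis lies at about -12°, with the shaft axis near (0.43,0.32). I'm moving to the first thick cake.

>>> {"api": "drive_tool", "payload": {
  "motion": [
    {"delta_pos":[1,-0.5,0.1],"dr":[0,0,0],"fingers":-1},
    {"delta_pos":[1,-0.5,0.1],"dr":[0,0,0],"fingers":-1},
    {"delta_pos":[1,-0.5,0.1],"dr":[0,0,0],"fingers":-1},
    {"delta_pos":[1,-0.5,0.1],"dr":[0,0,0],"fingers":-1},
    {"delta_pos":[1,-0.5,0.1],"dr":[0,0,0],"fingers":-1}
  ]
}}

```text
time: 0.72
eef_pos: [0.275, -0.5058, 0.2478]
eef_rot: [[0.962, 0.274, -0.0], [0.274, -0.962, 0.001], [-0.0, -0.001, -1.0]]
contact_force: [0.0, -0.6, -0.6]
finger_gap: 0.0884
grip_force: 0.0
```

>>> {"api": "drive_tool", "payload": {
  "motion": [
    {"delta_pos":[1,-0.5,0.1],"dr":[0,0,0],"fingers":-1},
    {"delta_pos":[1,-0.5,0.1],"dr":[0,0,0],"fingers":-1},
    {"delta_pos":[1,-0.5,0.1],"dr":[0,0,0],"fingers":-1},
    {"delta_pos":[1,-0.5,0.1],"dr":[0,0,0],"fingers":-1},
    {"delta_pos":[1,-0.5,0.1],"dr":[0,0,0],"fingers":-1}
  ]
}}

```text
time: 1.35
eef_pos: [0.378, -0.4115, 0.2353]
eef_rot: [[0.962, 0.274, -0.001], [0.274, -0.962, 0.0], [-0.0, -0.001, -1.0]]
contact_force: [0.1, -0.6, 0.8]
finger_gap: 0.0884
grip_force: 0.0
```

>>> {"api": "drive_tool", "payload": {
  "motion": [
    {"delta_pos":[1,-0.5,0.1],"dr":[0,0,0],"fingers":-1},
    {"delta_pos":[1,-0.5,0.1],"dr":[0,0,0],"fingers":-1},
    {"delta_pos":[1,-0.5,0.1],"dr":[0,0,0],"fingers":-1},
    {"delta_pos":[1,-0.5,0.1],"dr":[0,0,0],"fingers":-1},
    {"delta_pos":[1,-0.5,0.1],"dr":[0,0,0],"fingers":-1}
  ]
}}

```text
time: 1.98
eef_pos: [0.481, -0.3171, 0.2228]
eef_rot: [[0.962, 0.274, -0.001], [0.274, -0.962, 0.0], [-0.001, -0.001, -1.0]]
contact_force: [-0.5, -0.2, -0.3]
finger_gap: 0.0883
grip_force: 0.0
```

>>> {"api": "drive_tool", "payload": {
  "motion": [
    {"delta_pos":[1,-0.5,0.1],"dr":[0,0,0],"fingers":-1},
    {"delta_pos":[1,-0.5,0.1],"dr":[0,0,0],"fingers":-1},
    {"delta_pos":[1,-0.5,0.1],"dr":[0,0,0],"fingers":-1},
    {"delta_pos":[1,-0.5,0.1],"dr":[0,0,0],"fingers":-1},
    {"delta_pos":[1,-0.5,0.1],"dr":[0,0,0],"fingers":-1}
  ]
}}

```text
time: 2.6
eef_pos: [0.584, -0.2227, 0.2102]
eef_rot: [[0.962, 0.274, -0.001], [0.274, -0.962, 0.0], [-0.001, -0.0, -1.0]]
contact_force: [0.0, 0.0, -0.6]
finger_gap: 0.0883
grip_force: 0.0
```

>>> {"api": "drive_tool", "payload": {
  "motion": [
    {"delta_pos":[1,-0.5,0.1],"dr":[0,0,0],"fingers":-1},
    {"delta_pos":[1,-0.5,0.1],"dr":[0,0,0],"fingers":-1},
    {"delta_pos":[0.8,-0.5,0.1],"dr":[0,0,0],"fingers":-1},
    {"delta_pos":[0,0,0],"dr":[0,0,-1],"fingers":-1},
    {"delta_pos":[0,0,0],"dr":[0,0,-1],"fingers":-1}
  ]
}}

```text
time: 3.22
eef_pos: [0.6407, -0.1677, 0.2027]
eef_rot: [[0.846, 0.533, -0.001], [0.533, -0.846, -0.0], [-0.001, -0.0, -1.0]]
contact_force: [-0.5, 0.1, -0.2]
finger_gap: 0.0881
grip_force: 0.0
```

>>> {"api": "drive_tool", "payload": {
  "motion": [
    {"delta_pos":[0,0,0],"dr":[0,0,-1],"fingers":-1},
    {"delta_pos":[0,0,0],"dr":[0,0,-1],"fingers":-1},
    {"delta_pos":[0,0,0],"dr":[0,0,0],"fingers":-1},
    {"delta_pos":[0,0,0],"dr":[0,0,0],"fingers":-1},
    {"delta_pos":[0,0,0],"dr":[0,0,0],"fingers":-1}
  ]
}}

```text
time: 3.85
eef_pos: [0.6407, -0.1682, 0.2032]
eef_rot: [[0.671, 0.741, -0.0], [0.741, -0.671, -0.0], [-0.0, 0.0, -1.0]]
contact_force: [-0.5, -0.2, 0.0]
finger_gap: 0.0883
grip_force: 0.0
```

```bash
cat >> h.py <<'E'
def cakes(p,d,m,lo=(10,60,60)):
    C=cloud(m,d); hsv=cv2.cvtColor(p,cv2.COLOR_RGB2HSV)
    M=cv2.inRange(hsv,lo,(34,255,255))
    return M,C
def state():
    o=ctrl.get_obs(); R=o['eef_rot']; print('t',round(o['time'],2),'tcp',o['eef_pos'].round(4),'yawY',np.degrees(np.arctan2(R[1,1],R[0,1])).round(1),'tilt',R[2,:2].round(3),'F',o['contact_force'].round(1),'gap',round(o['finger_gap'],4),'grip',round(o['grip_force'],1)); return o
def go(o,xyz,R=None):
    "units of 25 mm in tool axes"
    R=o['eef_rot']; d=R.T@(np.array(xyz)-o['eef_pos'])/.025; print('units',d.round(2)); return d
E
python3 - <<'E'
from h import *
o=state(); p,d,m=snap('wrist','w1'); E=np.array(m['extrinsics']); c=-E[:3,:3].T@E[:3,3]
print('cam in tool',(o['eef_rot'].T@(c-o['eef_pos'])).round(3),'axis',(o['eef_rot'].T@E[2,:3]).round(3))
M,C=cakes(p,d,m)
for c in cv2.findContours(M,0,1)[0]:
    if cv2.contourArea(c)<400: continue
    W=toplane(m,c.reshape(-1,2),.03)[:,:2].astype(np.float32); print(cv2.boundingRect(c),cv2.minAreaRect(W))
E
```

```text
t 3.85 tcp [ 0.6407 -0.1682  0.2032] yawY -42.2 tilt [-0.  0.] F [-0.5 -0.2  0. ] gap 0.0883 grip 0.0
cam in tool [ 0.065 -0.001 -0.124] axis [-0.255  0.001  0.967]
(226, 322, 286, 11) ((0.6203271150588989, -0.399366170167923), (0.013900765217840672, 0.3541165888309479), 48.164554595947266)
(430, 253, 40, 59) ((0.7278181314468384, -0.4128084182739258), (0.08539742976427078, 0.04109812527894974), 64.46780395507812)
(42, 253, 41, 59) ((0.387880802154541, -0.10543645173311234), (0.08555302768945694, 0.04076018184423447), 30.044660568237305)
(15, 180, 62, 51) ((0.44845452904701233, -0.037753406912088394), (0.06039545312523842, 0.06543887406587601), 38.62868118286133)
```

View pics/w1.png

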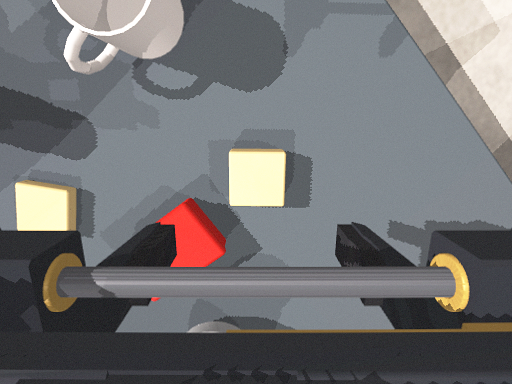

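The wrist view shows the cake at about (257,178), nearly square to the picture. It is bright, so the mask needs a lower saturation bound.

```bash
cat >> h.py <<'E'
def find(f,ztop,near,lo=(15,40,150)):
    z=np.load(f'pics/{f}.npz'); m={k:z[k] for k in z.files}; p=z['p']
    M=cv2.inRange(cv2.cvtColor(p,cv2.COLOR_RGB2HSV),lo,(38,255,255))
    out=[]
    for c in cv2.findContours(M,0,1)[0]:
        if cv2.contourArea(c)<400: continue
        W=toplane(m,c.reshape(-1,2),ztop)[:,:2].astype(np.float32); r=cv2.minAreaRect(W)
        if np.hypot(*(np.array(r[0])-near))<.08: print(cv2.boundingRect(c),np.round(r[0],4),np.round(r[1],4),round(r[2],1)); out.append(r)
    return out
E
python3 - <<'E'
from h import *
r=find('w1',.03,(.64,-.167)); find('w1',.018,(.44,-.034))
z=np.load('pics/w1.npz');print(cv2.cvtColor(z['p'],cv2.COLOR_RGB2HSV)[178,257], cv2.cvtColor(z['p'],cv2.COLOR_RGB2HSV)[150,257],cv2.cvtColor(z['p'],cv2.COLOR_RGB2HSV)[142,257])
o=state()
if r: go(o,[*r[0][0],.027])
E
```

```text
(229, 149, 57, 58) [ 0.6428 -0.1669] [0.0616 0.0584] 47.7
(15, 180, 61, 51) [ 0.4384 -0.0339] [0.0624 0.0675] 38.8
[ 29  46 255] [ 19 106 186] [104  29 115]
t 3.9 tcp [ 0.6408 -0.1682  0.2032] yawY -42.1 tilt [-0.  0.] F [ 0.6 -0.1 -0.9] gap 0.0883 grip 0.0
units [0.09 0.03 7.05]
```

>>> {"api": "drive_tool", "payload": {
  "motion": [
    {"delta_pos":[0.06,0.03,1],"dr":[0,0,0],"fingers":-1},
    {"delta_pos":[0,0,1],"dr":[0,0,0],"fingers":-1},
    {"delta_pos":[0,0,1],"dr":[0,0,0],"fingers":-1},
    {"delta_pos":[0,0,1],"dr":[0,0,0],"fingers":-1},
    {"delta_pos":[0,0,1],"dr":[0,0,0],"fingers":-1}
  ]
}}

```text
time: 4.53
eef_pos: [0.6424, -0.1676, 0.0775]
eef_rot: [[0.671, 0.742, 0.0], [0.742, -0.671, -0.0], [-0.0, 0.0, -1.0]]
contact_force: [-0.9, -0.0, 0.7]
finger_gap: 0.0882
grip_force: 0.0
```

>>> {"api": "drive_tool", "payload": {
  "motion": [
    {"delta_pos":[0,0,1],"dr":[0,0,0],"fingers":-1},
    {"delta_pos":[0,0,0.5],"dr":[0,0,0],"fingers":-1},
    {"delta_pos":[0,0,0.5],"dr":[0,0,0],"fingers":-1},
    {"delta_pos":[0,0,0],"dr":[0,0,0],"fingers":1},
    {"delta_pos":[0,0,0],"dr":[0,0,0],"fingers":1}
  ]
}}

```text
time: 5.15
eef_pos: [0.6429, -0.1678, 0.029]
eef_rot: [[0.67, 0.742, 0.001], [0.742, -0.67, -0.0], [0.001, 0.001, -1.0]]
contact_force: [-0.3, 0.1, 0.3]
finger_gap: 0.07
grip_force: 0.0
```

>>> {"api": "drive_tool", "payload": {
  "motion": [
    {"delta_pos":[0,0,0],"dr":[0,0,0],"fingers":1},
    {"delta_pos":[0,0,0],"dr":[0,0,0],"fingers":1},
    {"delta_pos":[0,0,0],"dr":[0,0,0],"fingers":1},
    {"delta_pos":[0,0,-1],"dr":[0,0,0],"fingers":1},
    {"delta_pos":[0,0,-1],"dr":[0,0,0],"fingers":1}
  ]
}}

```text
time: 5.78
eef_pos: [0.6416, -0.1675, 0.0781]
eef_rot: [[0.67, 0.742, -0.002], [0.742, -0.67, 0.0], [-0.001, -0.001, -1.0]]
contact_force: [-0.2, -0.0, -0.7]
finger_gap: 0.0599
grip_force: 30.0
```

The cake is held, with a gap of 59.9 mm. Next I'm carrying it to a hover beside the dispenser.

>>> {"api": "drive_tool", "payload": {
  "motion": [
    {"delta_pos":[0.7,-0.95,-1],"dr":[0,0,0],"fingers":1},
    {"delta_pos":[0.7,-0.95,-1],"dr":[0,0,0],"fingers":1},
    {"delta_pos":[0.7,-0.95,-1],"dr":[0,0,0],"fingers":1},
    {"delta_pos":[0.7,-0.95,-1],"dr":[0,0,0],"fingers":1},
    {"delta_pos":[0.7,-0.95,-1],"dr":[0,0,0],"fingers":1}
  ]
}}

```text
time: 6.4
eef_pos: [0.6121, -0.0222, 0.2036]
eef_rot: [[0.67, 0.742, -0.001], [0.742, -0.67, -0.0], [-0.001, -0.001, -1.0]]
contact_force: [1.6, 0.7, -1.3]
finger_gap: 0.0596
grip_force: 30.0
```

>>> {"api": "drive_tool", "payload": {
  "motion": [
    {"delta_pos":[0.7,-0.95,-1],"dr":[0,0,0],"fingers":1},
    {"delta_pos":[0.7,-0.95,-1],"dr":[0,0,0],"fingers":1},
    {"delta_pos":[0.7,-0.95,0],"dr":[0,0,0],"fingers":1},
    {"delta_pos":[0.7,-0.95,0],"dr":[0,0,0],"fingers":1},
    {"delta_pos":[0.7,-0.95,0],"dr":[0,0,0],"fingers":1}
  ]
}}

```text
time: 7.02
eef_pos: [0.5826, 0.1222, 0.2529]
eef_rot: [[0.67, 0.742, -0.001], [0.742, -0.67, -0.0], [-0.001, -0.0, -1.0]]
contact_force: [0.3, 0.6, -0.1]
finger_gap: 0.06
grip_force: 30.0
```

>>> {"api": "drive_tool", "payload": {
  "motion": [
    {"delta_pos":[0.7,-0.95,0],"dr":[0,0,0],"fingers":1},
    {"delta_pos":[0.7,-0.95,0],"dr":[0,0,0],"fingers":1},
    {"delta_pos":[0.7,-0.95,0],"dr":[0,0,0],"fingers":1},
    {"delta_pos":[0.7,-0.95,0],"dr":[0,0,0],"fingers":1},
    {"delta_pos":[0.7,-0.95,0],"dr":[0,0,-1],"fingers":1}
  ]
}}

```text
time: 7.65
eef_pos: [0.5531, 0.2667, 0.2528]
eef_rot: [[0.557, 0.83, -0.001], [0.83, -0.557, -0.001], [-0.001, -0.0, -1.0]]
contact_force: [0.7, 0.4, -1.6]
finger_gap: 0.0598
grip_force: 30.0
```

>>> {"api": "drive_tool", "payload": {
  "motion": [
    {"delta_pos":[0,0,0],"dr":[0,0,-1],"fingers":1},
    {"delta_pos":[0,0,0],"dr":[0,0,-1],"fingers":1},
    {"delta_pos":[0,0,0],"dr":[0,0,-1],"fingers":1},
    {"delta_pos":[0,0,0],"dr":[0,0,-1],"fingers":1},
    {"delta_pos":[0,0,0],"dr":[0,0,-1],"fingers":1}
  ]
}}

```text
time: 8.28
eef_pos: [0.5534, 0.2655, 0.2527]
eef_rot: [[-0.108, 0.994, -0.001], [0.994, 0.108, -0.001], [-0.001, -0.001, -1.0]]
contact_force: [0.4, 1.0, -0.5]
finger_gap: 0.0598
grip_force: 30.0
```

>>> {"api": "drive_tool", "payload": {
  "motion": [
    {"delta_pos":[0,0,0],"dr":[0,0,-1],"fingers":1},
    {"delta_pos":[0,0,0],"dr":[0,0,-1],"fingers":1},
    {"delta_pos":[0,0,0],"dr":[0,0,-1],"fingers":1},
    {"delta_pos":[0,0,0],"dr":[0,0,-1],"fingers":1},
    {"delta_pos":[0,0,0],"dr":[0,0,-1],"fingers":1}
  ]
}}

```text
time: 8.9
eef_pos: [0.5535, 0.2654, 0.2527]
eef_rot: [[-0.721, 0.692, -0.001], [0.692, 0.721, -0.001], [-0.0, -0.001, -1.0]]
contact_force: [0.2, 0.1, -0.8]
finger_gap: 0.0599
grip_force: 30.0
```

>>> {"api": "drive_tool", "payload": {
  "motion": [
    {"delta_pos":[0,0,0],"dr":[0,0,-1],"fingers":1},
    {"delta_pos":[0,0,0],"dr":[0,0,-1],"fingers":1},
    {"delta_pos":[0,0,0],"dr":[0,0,-1],"fingers":1},
    {"delta_pos":[0,0,0],"dr":[0,0,-1],"fingers":1},
    {"delta_pos":[0,0,0],"dr":[0,0,0],"fingers":1}
  ]
}}

```text
time: 9.52
eef_pos: [0.5536, 0.2654, 0.2526]
eef_rot: [[-0.977, 0.211, -0.001], [0.211, 0.977, -0.001], [0.001, -0.001, -1.0]]
contact_force: [-0.5, -0.6, -1.4]
finger_gap: 0.0593
grip_force: 30.0
```

```bash
python3 - <<'E'
from h import *
o=state(); p,d,m=snap('wrist','w2'); C=cloud(m,d)
np.save('pics/w2C.npy',C)
E
```

```text
t 9.53 tcp [0.5536 0.2654 0.2526] yawY 77.8 tilt [ 0.001 -0.001] F [-0.5 -0.6 -1.4] gap 0.0593 grip 30.0
```

View pics/w2.png

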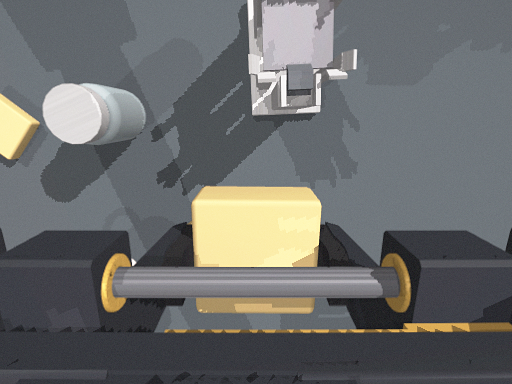

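In the wrist view the dispenser is at the top, about (295,50), cut off by the frame, and the held cake fills (195..320, 187..310). I'm shifting closer so the whole shaft is in view.

>>> {"api": "drive_tool", "payload": {
  "motion": [
    {"delta_pos":[0.8,0.4,0],"dr":[0,0,0],"fingers":1},
    {"delta_pos":[0.8,0.4,0],"dr":[0,0,0],"fingers":1},
    {"delta_pos":[0.6,0.3,0],"dr":[0,0,0],"fingers":1},
    {"delta_pos":[0,0,0],"dr":[0,0,0],"fingers":1},
    {"delta_pos":[0,0,0],"dr":[0,0,0],"fingers":1}
  ]
}}

```text
time: 10.2
eef_pos: [0.5066, 0.3035, 0.2531]
eef_rot: [[-0.977, 0.211, 0.001], [0.211, 0.977, -0.001], [-0.001, -0.001, -1.0]]
contact_force: [0.1, 0.2, -1.5]
finger_gap: 0.0597
grip_force: 30.0
```

```bash
python3 - <<'E'
from h import *
o=state(); p,d,m=snap('wrist','w3'); C=cloud(m,d)
cv2.imwrite('pics/w3c.png',cv2.resize(p[0:200,130:400],None,fx=2.9,fy=2.9,interpolation=2)[...,::-1])
E
```

```text
t 10.2 tcp [0.5066 0.3035 0.2531] yawY 77.8 tilt [-0.001 -0.001] F [ 0.1  0.2 -1.5] gap 0.0597 grip 30.0
```

View pics/w3c.png

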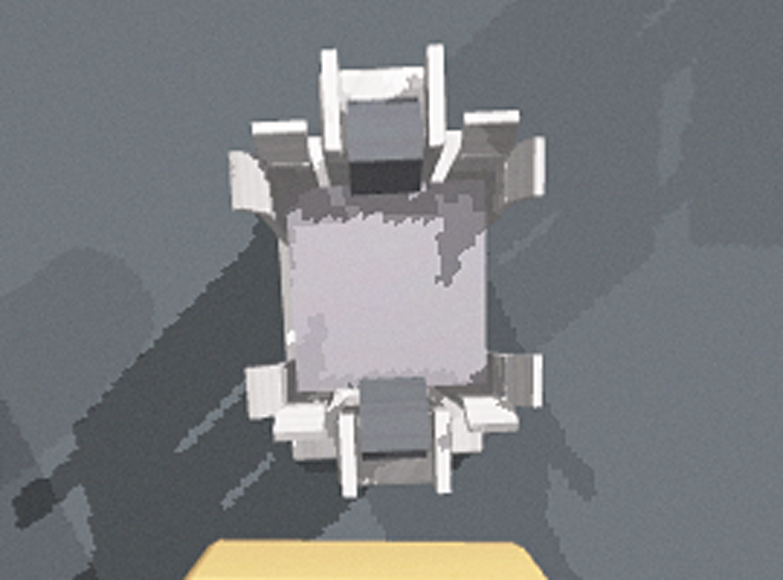

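The crop shows the shaft's platform at (290..485, 200..390), the housings' outer ends at the top (320..443, 47) and bottom (342..451, 493), and the four flares. I'll cast these onto z = 0.116 and 0.141.

```bash
python3 - <<'E'
from h import *
z=np.load('pics/w3.npz'); m={k:z[k] for k in z.files}; C=cloud(m,z['d'])
px=lambda L:np.array(L,float)/2.9+[130,0]-.35
H=toplane(m,px([(320,49),(443,45),(451,492),(342,496)]),.116)[:,:2]
F=toplane(m,px([(231,152),(231,210),(543,138),(543,196),(247,369),(247,418),(541,354),(541,406)]),.141)[:,:2]
G=toplane(m,px([(252,122),(306,122),(465,113),(519,113)]),.141)[:,:2]
P=toplane(m,px([(290,222),(485,215),(485,383),(297,390)]),.116)[:,:2]
print('H',H.round(4).tolist(),H.mean(0).round(4)); ax=H[:2].mean(0)-H[2:].mean(0); print('len',np.linalg.norm(ax),'ang',np.degrees(np.arctan2(*ax[::-1])))
print('F',F.round(4).tolist()); L=F[[0,1,4,5]].mean(0);R=F[[2,3,6,7]].mean(0);print(F.mean(0),np.linalg.norm(L-R),np.degrees(np.arctan2(*(R-L)[::-1])))
print('G',G.round(4).tolist(),G.mean(0), np.degrees(np.arctan2(*(G[3]-G[0])[::-1])))
print('P',P.round(4).tolist(),P.mean(0))
# depth heights at feature
for q in [(330,70),(435,65),(388,290),(240,180),(535,165),(280,125),(490,117),(535,380),(445,470),(349,470)]:
    u=px([q])[0].round().astype(int); print(q,C[u[1],u[0]].round(4))
E
```

```text
H [[0.3626, 0.3221], [0.3688, 0.356], [0.494, 0.3349], [0.488, 0.3007]] [0.4284 0.3284]
len 0.1270683774735775 ang 170.35600199071726
F [[0.3887, 0.2938], [0.4024, 0.2903], [0.4024, 0.3738], [0.4162, 0.3716], [0.4432, 0.2844], [0.4562, 0.2811], [0.4562, 0.3647], [0.4702, 0.3624]]
[0.42944826 0.32773335] 0.08187758357066871 80.41080327318599
G [[0.3829, 0.3008], [0.3859, 0.3145], [0.3924, 0.355], [0.3953, 0.3686]] [0.38910668 0.33474394] 79.69431387016256
P [[0.4051, 0.3034], [0.4152, 0.3597], [0.4628, 0.3513], [0.4527, 0.2943]] [0.43393297 0.32720495]
(330, 70) [0.3731 0.323  0.1326]
(435, 65) [0.3777 0.3509 0.1326]
(388, 290) [0.43   0.3272 0.1163]
(240, 180) [0.3959 0.2941 0.1411]
(535, 165) [0.4087 0.3705 0.1411]
(280, 125) [0.3853 0.3076 0.1413]
(490, 117) [0.3949 0.3613 0.1418]
(535, 380) [0.4631 0.3619 0.1402]
(445, 470) [0.484  0.3332 0.1325]
(349, 470) [0.4781 0.3055 0.1325]
```

```bash
python3 - <<'E'
from h import *
z=np.load('pics/w3.npz'); m={k:z[k] for k in z.files}
px=lambda L:np.array(L,float)/2.9+[130,0]-.35
H=toplane(m,px([(320,49),(443,45),(451,492),(342,496)]),.1325)[:,:2]; ax=H[:2].mean(0)-H[2:].mean(0)
print(H.mean(0).round(4),np.linalg.norm(ax),np.degrees(np.arctan2(*ax[::-1])),m['fx'])
o=state(); R=o['eef_rot'];t=o['eef_pos'];E=m['extrinsics']
K=np.array([[m['fx'],0,m['cx']],[0,m['fy'],m['cy']],[0,0,1.]])
for x,y,zz in [(.03,-.03,-.001),(.03,.03,-.001),(.03,-.03,.028),(.03,.03,.028),(.027,0,.028),(.027,0,-.001)]:
    q=E[:3,:3]@(R@[x,y,zz]+t)+E[:3,3]; print((x,y,zz),cv2.projectPoints(q.reshape(1,3),np.zeros(3),np.zeros(3),K,np.array([float(m['k1']),0,0,0]))[0].ravel().round(1))
p=z['p']; print([ (r,p[r,256].tolist()) for r in range(180,262,3)])
E
```

```text
[0.4292 0.3278] 0.11905031685683784 170.3560019907172 287.4313401072197
t 10.25 tcp [0.5067 0.3034 0.253 ] yawY 77.8 tilt [-0.001 -0.001] F [ 0.5  0.3 -1. ] gap 0.06 grip 30.0
(0.03, -0.03, -0.001) [186.9 200.6]
(0.03, 0.03, -0.001) [320.7 200.9]
(0.03, -0.03, 0.028) [199.1 185.5]
(0.03, 0.03, 0.028) [309.  185.7]
(0.027, 0, 0.028) [254.1 190.9]
(0.027, 0, -0.001) [253.8 207.1]
[(180, [110, 121, 127]), (183, [110, 119, 126]), (186, [166, 154, 135]), (189, [233, 206, 139]), (192, [236, 211, 143]), (195, [238, 215, 144]), (198, [242, 218, 150]), (201, [254, 246, 181]), (204, [254, 244, 180]), (207, [252, 239, 170]), (210, [252, 240, 170]), (213, [252, 238, 170]), (216, [252, 237, 167]), (219, [252, 237, 170]), (222, [252, 238, 171]), (225, [252, 238, 169]), (228, [251, 237, 166]), (231, [251, 237, 168]), (234, [252, 239, 170]), (237, [252, 238, 171]), (240, [252, 239, 172]), (243, [251, 237, 168]), (246, [252, 238, 170]), (249, [252, 238, 171]), (252, [252, 238, 171]), (255, [251, 237, 171]), (258, [251, 237, 170]), (261, [252, 237, 172])]
```

Dispenser centre is (0.4293,0.3278) from two features that agree, with its y axis at 80.4°. The cake is centred in the grip to within 0.5 mm. I'm aligning and lowering it into the flare.

>>> {"api": "drive_tool", "payload": {
  "motion": [
    {"delta_pos":[0,0,0],"dr":[0,0,-0.32],"fingers":1},
    {"delta_pos":[0.8,0.12,0],"dr":[0,0,0],"fingers":1},
    {"delta_pos":[0.8,0.11,0],"dr":[0,0,0],"fingers":1},
    {"delta_pos":[0.8,0.11,0],"dr":[0,0,0],"fingers":1},
    {"delta_pos":[0.81,0.11,0.5],"dr":[0,0,0],"fingers":1}
  ]
}}

```text
time: 10.88
eef_pos: [0.4288, 0.3292, 0.2412]
eef_rot: [[-0.986, 0.165, 0.002], [0.165, 0.986, 0.002], [-0.001, 0.002, -1.0]]
contact_force: [-0.2, -0.6, -1.6]
finger_gap: 0.0594
grip_force: 30.0
```

>>> {"api": "drive_tool", "payload": {
  "motion": [
    {"delta_pos":[0,0,1],"dr":[0,0,0],"fingers":1},
    {"delta_pos":[0,0,1],"dr":[0,0,0],"fingers":1},
    {"delta_pos":[0,0,0.5],"dr":[0,0,0],"fingers":1},
    {"delta_pos":[0,0,0],"dr":[0,0,0],"fingers":1},
    {"delta_pos":[0,0,0],"dr":[0,0,0],"fingers":1}
  ]
}}

```text
time: 11.5
eef_pos: [0.4289, 0.3292, 0.179]
eef_rot: [[-0.986, 0.165, 0.001], [0.165, 0.986, 0.001], [-0.001, 0.001, -1.0]]
contact_force: [0.5, -0.3, -1.2]
finger_gap: 0.0597
grip_force: 30.0
```

```bash
python3 - <<'E'
from h import *
o=state(); go(o,[.4293,.3278,.159])
p,d,m=snap('wrist','w4'); q,_,_=snap('scene','s4')
cv2.imwrite('pics/c4.png',np.vstack([p[100:300,100:420],cv2.resize(q[90:190,260:420],(320,200),interpolation=2)])[...,::-1])
E
```

```text
t 11.5 tcp [0.4289 0.3292 0.179 ] yawY 80.5 tilt [-0.001  0.001] F [ 0.5 -0.3 -1.2] gap 0.0597 grip 30.0
units [-0.02 -0.05  0.8 ]
```

View pics/c4.png

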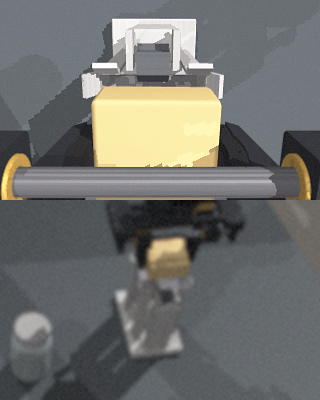

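In the wrist crop the held cake (92..220, 88..165) sits centred between the guides. In the scene crop it is above the shaft. I'm lowering it.

>>> {"api": "drive_tool", "payload": {
  "motion": [
    {"delta_pos":[-0.02,-0.05,0.3],"dr":[0,0,0],"fingers":1},
    {"delta_pos":[0,0,0.3],"dr":[0,0,0],"fingers":1},
    {"delta_pos":[0,0,0.2],"dr":[0,0,0],"fingers":1},
    {"delta_pos":[0,0,0.2],"dr":[0,0,0],"fingers":1},
    {"delta_pos":[0,0,0],"dr":[0,0,0],"fingers":1}
  ]
}}

```text
time: 12.22
eef_pos: [0.4288, 0.3278, 0.153]
eef_rot: [[-0.986, 0.165, 0.0], [0.165, 0.986, 0.0], [-0.0, 0.001, -1.0]]
contact_force: [0.2, 1.5, -1.0]
finger_gap: 0.0598
grip_force: 30.0
```

>>> {"api": "drive_tool", "payload": {
  "motion": [
    {"delta_pos":[0,0,0.3],"dr":[0,0,0],"fingers":1},
    {"delta_pos":[0,0,0.3],"dr":[0,0,0],"fingers":1},
    {"delta_pos":[0,0,0.3],"dr":[0,0,0],"fingers":1},
    {"delta_pos":[0,0,0.2],"dr":[0,0,0],"fingers":1},
    {"delta_pos":[0,0,0],"dr":[0,0,0],"fingers":1}
  ]
}}

```text
time: 12.85
eef_pos: [0.4293, 0.3286, 0.1259]
eef_rot: [[-0.986, 0.165, 0.001], [0.165, 0.986, 0.002], [-0.001, 0.003, -1.0]]
contact_force: [2.0, 2.8, -0.6]
finger_gap: 0.0598
grip_force: 30.0
```

>>> {"api": "drive_tool", "payload": {
  "motion": [
    {"delta_pos":[0,0,0.2],"dr":[0,0,0],"fingers":1},
    {"delta_pos":[0,0,0.2],"dr":[0,0,0],"fingers":1},
    {"delta_pos":[0,0,0.2],"dr":[0,0,0],"fingers":1},
    {"delta_pos":[0,0,0],"dr":[0,0,0],"fingers":1},
    {"delta_pos":[0,0,0],"dr":[0,0,0],"fingers":1}
  ]
}}

```text
time: 13.48
eef_pos: [0.429, 0.328, 0.1109]
eef_rot: [[-0.986, 0.165, 0.0], [0.165, 0.986, 0.001], [-0.0, 0.001, -1.0]]
contact_force: [0.4, 2.7, 3.7]
finger_gap: 0.0594
grip_force: 30.0
```

```bash
python3 - <<'E'
from h import *
o=state()
p,d,m=snap('wrist','w5'); q,_,_=snap('scene','s5')
cv2.imwrite('pics/c5.png',np.vstack([p[100:300,100:420],cv2.resize(q[90:190,260:420],(320,200),interpolation=2)])[...,::-1])
C=cloud(m,d); print([(r,C[r,256].round(4).tolist()) for r in range(120,260,10)])
E
```

```text
t 13.47 tcp [0.429  0.328  0.1109] yawY 80.5 tilt [-0.     0.001] F [0.4 2.7 3.7] gap 0.0594 grip 30.0
[(120, [0.3664, 0.3397, 0.0112]), (130, [0.3708, 0.3387, 0.0737]), (140, [0.3727, 0.3383, 0.1167]), (150, [0.3768, 0.3376, 0.1163]), (160, [0.3803, 0.337, 0.1199]), (170, [0.3834, 0.3365, 0.1255]), (180, [0.386, 0.336, 0.1315]), (190, [0.3895, 0.3354, 0.1323]), (200, [0.3938, 0.3347, 0.1308]), (210, [0.3977, 0.3341, 0.1309]), (220, [0.408, 0.3324, 0.1138]), (230, [0.4129, 0.3316, 0.1134]), (240, [0.4184, 0.3307, 0.112]), (250, [0.4228, 0.33, 0.1133])]
```

View pics/c5.png

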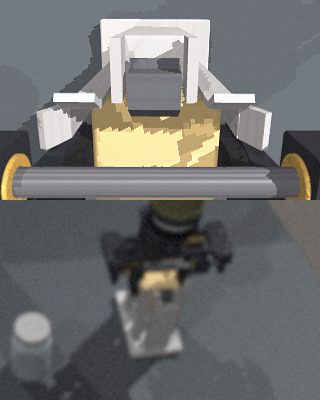

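The cake's top is at 0.1135 and the catch tip covers its edge at crop (150,105). The first cake is caught. I'm releasing it and going to cake b.

>>> {"api": "drive_tool", "payload": {
  "motion": [
    {"delta_pos":[0,0,0],"dr":[0,0,0],"fingers":-1},
    {"delta_pos":[0,0,0],"dr":[0,0,0],"fingers":-1},
    {"delta_pos":[0,0,0],"dr":[0,0,0],"fingers":-1},
    {"delta_pos":[0,0,-1],"dr":[0,0,0],"fingers":-1},
    {"delta_pos":[0,0,-1],"dr":[0,0,0],"fingers":-1}
  ]
}}

```text
time: 14.2
eef_pos: [0.4283, 0.3268, 0.1608]
eef_rot: [[-0.986, 0.165, -0.001], [0.165, 0.986, -0.002], [0.001, -0.002, -1.0]]
contact_force: [-0.6, 0.4, -0.0]
finger_gap: 0.0882
grip_force: 0.0
```

>>> {"api": "drive_tool", "payload": {
  "motion": [
    {"delta_pos":[0,0,-1],"dr":[0,0,0],"fingers":-1},
    {"delta_pos":[-0.94,-0.52,-1],"dr":[0,0,0],"fingers":-1},
    {"delta_pos":[-0.94,-0.52,0],"dr":[0,0,0],"fingers":-1},
    {"delta_pos":[-0.94,-0.52,0],"dr":[0,0,0],"fingers":-1},
    {"delta_pos":[-0.94,-0.52,0],"dr":[0,0,0],"fingers":-1}
  ]
}}

```text
time: 14.82
eef_pos: [0.5132, 0.2594, 0.2105]
eef_rot: [[-0.986, 0.166, -0.001], [0.166, 0.986, -0.001], [0.0, -0.001, -1.0]]
contact_force: [-0.4, 0.0, -0.1]
finger_gap: 0.0881
grip_force: 0.0
```

>>> {"api": "drive_tool", "payload": {
  "motion": [
    {"delta_pos":[-0.94,-0.52,0],"dr":[0,0,0],"fingers":-1},
    {"delta_pos":[-0.94,-0.52,0],"dr":[0,0,0],"fingers":-1},
    {"delta_pos":[-0.94,-0.52,0],"dr":[0,0,0],"fingers":-1},
    {"delta_pos":[-0.94,-0.52,0],"dr":[0,0,0],"fingers":-1},
    {"delta_pos":[-0.94,-0.52,0],"dr":[0,0,0],"fingers":-1}
  ]
}}

```text
time: 15.45
eef_pos: [0.6182, 0.176, 0.2102]
eef_rot: [[-0.986, 0.165, -0.001], [0.165, 0.986, -0.001], [0.001, -0.001, -1.0]]
contact_force: [-0.5, 0.5, 0.7]
finger_gap: 0.0881
grip_force: 0.0
```

>>> {"api": "drive_tool", "payload": {
  "motion": [
    {"delta_pos":[-0.94,-0.52,0],"dr":[0,0,1],"fingers":-1},
    {"delta_pos":[0,0,0],"dr":[0,0,1],"fingers":-1},
    {"delta_pos":[0,0,0],"dr":[0,0,1],"fingers":-1},
    {"delta_pos":[0,0,0],"dr":[0,0,1],"fingers":-1},
    {"delta_pos":[0,0,0],"dr":[0,0,1],"fingers":-1}
  ]
}}

```text
time: 16.08
eef_pos: [0.6385, 0.1599, 0.2102]
eef_rot: [[-0.646, 0.764, -0.001], [0.764, 0.646, -0.001], [0.0, -0.002, -1.0]]
contact_force: [-0.3, 0.1, -0.3]
finger_gap: 0.0882
grip_force: 0.0
```

>>> {"api": "drive_tool", "payload": {
  "motion": [
    {"delta_pos":[0,0,0],"dr":[0,0,1],"fingers":-1},
    {"delta_pos":[0,0,0],"dr":[0,0,0.95],"fingers":-1},
    {"delta_pos":[0,0,0],"dr":[0,0,0],"fingers":-1},
    {"delta_pos":[0,0,0],"dr":[0,0,0],"fingers":-1},
    {"delta_pos":[0,0,0],"dr":[0,0,0],"fingers":-1}
  ]
}}

```text
time: 16.7
eef_pos: [0.6389, 0.1602, 0.2105]
eef_rot: [[-0.422, 0.907, -0.0], [0.907, 0.422, -0.0], [0.0, -0.0, -1.0]]
contact_force: [-0.1, 0.0, 0.7]
finger_gap: 0.0882
grip_force: 0.0
```

```bash
python3 - <<'E'
from h import *
o=state(); snap('wrist','w6'); r=find('w6',.03,(.64,.16))
if r: go(o,[*r[0][0],.027])
E
```

```text
t 16.7 tcp [0.6389 0.1602 0.2105] yawY 24.9 tilt [ 0. -0.] F [-0.1  0.   0.7] gap 0.0882 grip 0.0
(229, 145, 56, 57) [0.6371 0.1667] [0.0593 0.0614] 25.0
units [0.26 0.05 7.34]
```

>>> {"api": "drive_tool", "payload": {
  "motion": [
    {"delta_pos":[0.23,0.05,1],"dr":[0,0,0],"fingers":-1},
    {"delta_pos":[0,0,1],"dr":[0,0,0],"fingers":-1},
    {"delta_pos":[0,0,1],"dr":[0,0,0],"fingers":-1},
    {"delta_pos":[0,0,1],"dr":[0,0,0],"fingers":-1},
    {"delta_pos":[0,0,1],"dr":[0,0,0],"fingers":-1}
  ]
}}

```text
time: 17.38
eef_pos: [0.6378, 0.166, 0.0849]
eef_rot: [[-0.421, 0.907, 0.0], [0.907, 0.421, 0.0], [0.0, 0.0, -1.0]]
contact_force: [0.1, -0.7, 0.8]
finger_gap: 0.0879
grip_force: 0.0
```

>>> {"api": "drive_tool", "payload": {
  "motion": [
    {"delta_pos":[0,0,1],"dr":[0,0,0],"fingers":-1},
    {"delta_pos":[0,0,0.7],"dr":[0,0,0],"fingers":-1},
    {"delta_pos":[0,0,0.6],"dr":[0,0,0],"fingers":-1},
    {"delta_pos":[0,0,0],"dr":[0,0,0],"fingers":1},
    {"delta_pos":[0,0,0],"dr":[0,0,0],"fingers":1}
  ]
}}

```text
time: 18.0
eef_pos: [0.6383, 0.1664, 0.0289]
eef_rot: [[-0.421, 0.907, 0.001], [0.907, 0.421, 0.001], [-0.0, 0.001, -1.0]]
contact_force: [0.0, -0.8, 0.2]
finger_gap: 0.0701
grip_force: 0.0
```

>>> {"api": "drive_tool", "payload": {
  "motion": [
    {"delta_pos":[0,0,0],"dr":[0,0,0],"fingers":1},
    {"delta_pos":[0,0,0],"dr":[0,0,0],"fingers":1},
    {"delta_pos":[0,0,0],"dr":[0,0,0],"fingers":1},
    {"delta_pos":[0,0,-1],"dr":[0,0,0],"fingers":1},
    {"delta_pos":[0,0,-1],"dr":[0,0,0],"fingers":1}
  ]
}}

```text
time: 18.62
eef_pos: [0.6372, 0.1658, 0.0782]
eef_rot: [[-0.421, 0.907, -0.001], [0.907, 0.421, -0.001], [0.0, -0.002, -1.0]]
contact_force: [-0.4, 0.0, -0.8]
finger_gap: 0.0597
grip_force: 30.0
```

```bash
python3 - <<'E'
from h import *
o=state(); z=np.load('pics/w3.npz'); p0=z['p']
p,d,m=snap('wrist','w7'); 
f=lambda p:[int(np.argmax(cv2.cvtColor(p,cv2.COLOR_RGB2HSV)[150:300,c,2].astype(int)>0)) for c in (256,)]
for im in (p0,p): print([im[r,256].tolist() for r in range(178,210,2)])
go(o,[.4293,.3278,.25])
E
```

```text
t 18.62 tcp [0.6372 0.1658 0.0782] yawY 24.9 tilt [ 0.    -0.002] F [-0.4  0.  -0.8] gap 0.0597 grip 30.0
[[112, 120, 126], [110, 121, 127], [113, 120, 128], [113, 121, 128], [166, 154, 135], [235, 208, 141], [236, 207, 143], [236, 211, 143], [238, 215, 146], [240, 216, 147], [242, 218, 150], [252, 237, 170], [255, 250, 194], [254, 244, 180], [253, 240, 172], [252, 238, 169]]
[[116, 122, 126], [109, 116, 120], [111, 117, 122], [112, 119, 125], [110, 117, 124], [214, 186, 141], [248, 229, 160], [247, 227, 160], [248, 229, 162], [248, 229, 158], [249, 232, 162], [249, 231, 160], [254, 248, 187], [255, 253, 209], [254, 244, 181], [250, 231, 165]]
units [ 9.38 -4.83 -6.86]
```

The second cake sits in the grip the same as the first, edge within 1 px. I'm carrying it over.

>>> {"api": "drive_tool", "payload": {
  "motion": [
    {"delta_pos":[0.94,-0.48,-1],"dr":[0,0,0],"fingers":1},
    {"delta_pos":[0.94,-0.48,-1],"dr":[0,0,0],"fingers":1},
    {"delta_pos":[0.94,-0.48,-1],"dr":[0,0,0],"fingers":1},
    {"delta_pos":[0.94,-0.48,-1],"dr":[0,0,0],"fingers":1},
    {"delta_pos":[0.94,-0.48,-1],"dr":[0,0,0],"fingers":1}
  ]
}}

```text
time: 19.3
eef_pos: [0.5329, 0.2477, 0.2033]
eef_rot: [[-0.421, 0.907, -0.001], [0.907, 0.421, -0.001], [-0.0, -0.001, -1.0]]
contact_force: [-0.1, -0.3, -0.7]
finger_gap: 0.0594
grip_force: 30.0
```

>>> {"api": "drive_tool", "payload": {
  "motion": [
    {"delta_pos":[0.94,-0.48,-1],"dr":[0,0,0],"fingers":1},
    {"delta_pos":[0.94,-0.48,0],"dr":[0,0,0],"fingers":1},
    {"delta_pos":[0.94,-0.48,0],"dr":[0,0,0],"fingers":1},
    {"delta_pos":[0.94,-0.48,0],"dr":[0,0,0],"fingers":1},
    {"delta_pos":[0.92,-0.51,0],"dr":[0,0,-1],"fingers":1}
  ]
}}

```text
time: 19.92
eef_pos: [0.4287, 0.3283, 0.2277]
eef_rot: [[-0.546, 0.838, -0.0], [0.838, 0.546, -0.001], [-0.0, -0.0, -1.0]]
contact_force: [-0.0, -0.2, -1.4]
finger_gap: 0.0601
grip_force: 30.0
```

>>> {"api": "drive_tool", "payload": {
  "motion": [
    {"delta_pos":[0,0,0],"dr":[0,0,-1],"fingers":1},
    {"delta_pos":[0,0,0],"dr":[0,0,-1],"fingers":1},
    {"delta_pos":[0,0,0],"dr":[0,0,-1],"fingers":1},
    {"delta_pos":[0,0,0],"dr":[0,0,-1],"fingers":1},
    {"delta_pos":[0,0,0],"dr":[0,0,-1],"fingers":1}
  ]
}}

```text
time: 20.55
eef_pos: [0.4294, 0.3276, 0.2275]
eef_rot: [[-0.957, 0.29, -0.001], [0.29, 0.957, -0.001], [0.0, -0.001, -1.0]]
contact_force: [-0.4, 1.3, -1.3]
finger_gap: 0.06
grip_force: 30.0
```

>>> {"api": "drive_tool", "payload": {
  "motion": [
    {"delta_pos":[0,0,0.5],"dr":[0,0,-0.94],"fingers":1},
    {"delta_pos":[0,0,0.5],"dr":[0,0,0],"fingers":1},
    {"delta_pos":[0,0,0.5],"dr":[0,0,0],"fingers":1},
    {"delta_pos":[0,0,0],"dr":[0,0,0],"fingers":1},
    {"delta_pos":[0,0,0],"dr":[0,0,0],"fingers":1}
  ]
}}

```text
time: 21.18
eef_pos: [0.4296, 0.3283, 0.1909]
eef_rot: [[-0.986, 0.167, 0.0], [0.167, 0.986, 0.0], [-0.0, 0.0, -1.0]]
contact_force: [0.6, 0.3, -0.1]
finger_gap: 0.0595
grip_force: 30.0
```

```bash
python3 - <<'E'
from h import *
o=state(); go(o,[.429,.328,.153])
E
```

```text
t 21.18 tcp [0.4296 0.3283 0.1909] yawY 80.4 tilt [-0.  0.] F [ 0.6  0.3 -0.1] gap 0.0595 grip 30.0
units [ 0.02 -0.02  1.51]
```

>>> {"api": "drive_tool", "payload": {
  "motion": [
    {"delta_pos":[0.02,-0.02,0.4],"dr":[0,0,0],"fingers":1},
    {"delta_pos":[0,0,0.4],"dr":[0,0,0],"fingers":1},
    {"delta_pos":[0,0,0.4],"dr":[0,0,0],"fingers":1},
    {"delta_pos":[0,0,0.3],"dr":[0,0,0],"fingers":1},
    {"delta_pos":[0,0,0.1],"dr":[0,0,0],"fingers":1}
  ]
}}

```text
time: 21.8
eef_pos: [0.4294, 0.3281, 0.1513]
eef_rot: [[-0.986, 0.167, 0.002], [0.167, 0.986, 0.0], [-0.001, 0.001, -1.0]]
contact_force: [-0.5, -1.2, 14.2]
finger_gap: 0.06
grip_force: 30.0
```

>>> {"api": "drive_tool", "payload": {
  "motion": [
    {"delta_pos":[0,0,0.3],"dr":[0,0,0],"fingers":1},
    {"delta_pos":[0,0,0.3],"dr":[0,0,0],"fingers":1},
    {"delta_pos":[0,0,0.3],"dr":[0,0,0],"fingers":1},
    {"delta_pos":[0,0,0.2],"dr":[0,0,0],"fingers":1},
    {"delta_pos":[0,0,0],"dr":[0,0,0],"fingers":1}
  ]
}}

```text
time: 22.42
eef_pos: [0.4301, 0.329, 0.1236]
eef_rot: [[-0.986, 0.167, 0.002], [0.167, 0.986, 0.003], [-0.002, 0.003, -1.0]]
contact_force: [1.9, 1.8, 0.5]
finger_gap: 0.0598
grip_force: 30.0
```

>>> {"api": "drive_tool", "payload": {
  "motion": [
    {"delta_pos":[0,0,0.2],"dr":[0,0,0],"fingers":1},
    {"delta_pos":[0,0,0.2],"dr":[0,0,0],"fingers":1},
    {"delta_pos":[0,0,0.2],"dr":[0,0,0],"fingers":1},
    {"delta_pos":[0,0,0],"dr":[0,0,0],"fingers":1},
    {"delta_pos":[0,0,0],"dr":[0,0,0],"fingers":1}
  ]
}}

```text
time: 23.05
eef_pos: [0.43, 0.3289, 0.1089]
eef_rot: [[-0.986, 0.167, 0.002], [0.167, 0.986, 0.003], [-0.002, 0.003, -1.0]]
contact_force: [2.4, 1.3, 6.4]
finger_gap: 0.0598
grip_force: 30.0
```

```bash
python3 - <<'E'
from h import *
o=state()
p,d,m=snap('wrist','w8'); C=cloud(m,d); print([(r,C[r,256].round(4).tolist()) for r in range(190,260,10)])
E
```

```text
t 23.05 tcp [0.43   0.3289 0.1089] yawY 80.4 tilt [-0.002  0.003] F [2.4 1.3 6.4] gap 0.0598 grip 30.0
[(190, [0.3902, 0.3364, 0.1318]), (200, [0.3941, 0.3358, 0.1314]), (210, [0.3983, 0.3351, 0.1302]), (220, [0.4097, 0.3333, 0.1101]), (230, [0.4145, 0.3325, 0.1102]), (240, [0.4191, 0.3317, 0.1109]), (250, [0.4243, 0.3308, 0.1104])]
```

The second cake's top is at 0.110, so it is caught. I'm releasing it and going for the thin one.

>>> {"api": "drive_tool", "payload": {
  "motion": [
    {"delta_pos":[0,0,0],"dr":[0,0,0],"fingers":-1},
    {"delta_pos":[0,0,0],"dr":[0,0,0],"fingers":-1},
    {"delta_pos":[0,0,0],"dr":[0,0,0],"fingers":-1},
    {"delta_pos":[0,0,-1],"dr":[0,0,0],"fingers":-1},
    {"delta_pos":[0,0,-1],"dr":[0,0,0],"fingers":-1}
  ]
}}

```text
time: 23.72
eef_pos: [0.4285, 0.3272, 0.1583]
eef_rot: [[-0.986, 0.167, -0.001], [0.167, 0.986, -0.001], [0.001, -0.001, -1.0]]
contact_force: [-0.1, 0.3, -0.4]
finger_gap: 0.0882
grip_force: 0.0
```

>>> {"api": "drive_tool", "payload": {
  "motion": [
    {"delta_pos":[0,0,-1],"dr":[0,0,0],"fingers":-1},
    {"delta_pos":[0,0,-1],"dr":[0,0,0],"fingers":-1},
    {"delta_pos":[-0.18,-0.95,0],"dr":[0,0,0],"fingers":-1},
    {"delta_pos":[-0.18,-0.95,0],"dr":[0,0,0],"fingers":-1},
    {"delta_pos":[-0.18,-0.95,0],"dr":[0,0,0],"fingers":-1}
  ]
}}

```text
time: 24.35
eef_pos: [0.4301, 0.254, 0.208]
eef_rot: [[-0.986, 0.167, -0.0], [0.167, 0.986, -0.001], [0.0, -0.001, -1.0]]
contact_force: [0.1, -0.8, -0.3]
finger_gap: 0.0883
grip_force: 0.0
```

>>> {"api": "drive_tool", "payload": {
  "motion": [
    {"delta_pos":[-0.18,-0.95,0],"dr":[0,0,0],"fingers":-1},
    {"delta_pos":[-0.18,-0.95,0],"dr":[0,0,0],"fingers":-1},
    {"delta_pos":[-0.18,-0.95,0],"dr":[0,0,0],"fingers":-1},
    {"delta_pos":[-0.18,-0.95,0],"dr":[0,0,0],"fingers":-1},
    {"delta_pos":[-0.18,-0.95,0],"dr":[0,0,0],"fingers":-1}
  ]
}}

```text
time: 24.98
eef_pos: [0.4324, 0.1333, 0.208]
eef_rot: [[-0.986, 0.167, -0.001], [0.167, 0.986, -0.0], [0.001, -0.001, -1.0]]
contact_force: [-0.0, 0.1, 1.0]
finger_gap: 0.0881
grip_force: 0.0
```

>>> {"api": "drive_tool", "payload": {
  "motion": [
    {"delta_pos":[-0.18,-0.95,0],"dr":[0,0,0],"fingers":-1},
    {"delta_pos":[-0.18,-0.95,0],"dr":[0,0,0],"fingers":-1},
    {"delta_pos":[-0.18,-0.95,0],"dr":[0,0,0],"fingers":-1},
    {"delta_pos":[-0.18,-0.95,0],"dr":[0,0,0],"fingers":-1},
    {"delta_pos":[-0.18,-0.95,0],"dr":[0,0,0],"fingers":-1}
  ]
}}

```text
time: 25.6
eef_pos: [0.4348, 0.0125, 0.2081]
eef_rot: [[-0.986, 0.167, -0.001], [0.167, 0.986, -0.0], [0.001, -0.0, -1.0]]
contact_force: [0.1, -0.1, -0.9]
finger_gap: 0.0882
grip_force: 0.0
```

>>> {"api": "drive_tool", "payload": {
  "motion": [
    {"delta_pos":[-0.18,-0.95,0],"dr":[0,0,0],"fingers":-1},
    {"delta_pos":[-0.18,-0.95,0],"dr":[0,0,1],"fingers":-1},
    {"delta_pos":[0,0,0],"dr":[0,0,1],"fingers":-1},
    {"delta_pos":[0,0,0],"dr":[0,0,1],"fingers":-1},
    {"delta_pos":[0,0,0],"dr":[0,0,1],"fingers":-1}
  ]
}}

```text
time: 26.22
eef_pos: [0.4357, -0.035, 0.2081]
eef_rot: [[-0.745, 0.668, -0.001], [0.668, 0.745, -0.0], [0.0, -0.0, -1.0]]
contact_force: [-0.8, -0.1, -0.9]
finger_gap: 0.0882
grip_force: 0.0
```

>>> {"api": "drive_tool", "payload": {
  "motion": [
    {"delta_pos":[0,0,0],"dr":[0,0,1],"fingers":-1},
    {"delta_pos":[0,0,0],"dr":[0,0,0],"fingers":-1},
    {"delta_pos":[0,0,0],"dr":[0,0,0],"fingers":-1},
    {"delta_pos":[0,0,0],"dr":[0,0,0],"fingers":-1},
    {"delta_pos":[0,0,0],"dr":[0,0,0],"fingers":-1}
  ]
}}

```text
time: 26.85
eef_pos: [0.4361, -0.035, 0.2082]
eef_rot: [[-0.648, 0.761, -0.0], [0.761, 0.648, 0.0], [0.0, -0.0, -1.0]]
contact_force: [-0.5, 0.0, 0.1]
finger_gap: 0.088
grip_force: 0.0
```

```bash
python3 - <<'E'
from h import *
o=state(); snap('wrist','w9'); r=find('w9',.018,(.437,-.034))
if r: go(o,[*r[0][0],.0255])
E
```

```text
t 26.85 tcp [ 0.4361 -0.035   0.2082] yawY 40.4 tilt [ 0. -0.] F [-0.5  0.   0.1] gap 0.088 grip 0.0
(229, 145, 55, 56) [ 0.4324 -0.031 ] [0.0589 0.061 ] 38.4
units [ 0.21 -0.01  7.31]
```

>>> {"api": "drive_tool", "payload": {
  "motion": [
    {"delta_pos":[0.18,0,1],"dr":[0,0,0.25],"fingers":-1},
    {"delta_pos":[0,0,1],"dr":[0,0,0],"fingers":-1},
    {"delta_pos":[0,0,1],"dr":[0,0,0],"fingers":-1},
    {"delta_pos":[0,0,1],"dr":[0,0,0],"fingers":-1},
    {"delta_pos":[0,0,1],"dr":[0,0,0],"fingers":-1}
  ]
}}

```text
time: 27.52
eef_pos: [0.4335, -0.0315, 0.0825]
eef_rot: [[-0.621, 0.784, 0.0], [0.784, 0.621, 0.001], [0.0, 0.001, -1.0]]
contact_force: [0.9, 0.7, -0.3]
finger_gap: 0.0878
grip_force: 0.0
```

>>> {"api": "drive_tool", "payload": {
  "motion": [
    {"delta_pos":[0,0,1],"dr":[0,0,0],"fingers":-1},
    {"delta_pos":[0,0,0.7],"dr":[0,0,0],"fingers":-1},
    {"delta_pos":[0,0,0.6],"dr":[0,0,0],"fingers":-1},
    {"delta_pos":[0,0,0],"dr":[0,0,0],"fingers":1},
    {"delta_pos":[0,0,0],"dr":[0,0,0],"fingers":1}
  ]
}}

```text
time: 28.15
eef_pos: [0.4329, -0.0327, 0.0346]
eef_rot: [[-0.622, 0.783, -0.007], [0.783, 0.622, -0.003], [0.002, -0.007, -1.0]]
contact_force: [-0.6, -0.8, 0.8]
finger_gap: 0.07
grip_force: 0.0
```

>>> {"api": "drive_tool", "payload": {
  "motion": [
    {"delta_pos":[0,0,0],"dr":[0,0,0],"fingers":1},
    {"delta_pos":[0,0,0],"dr":[0,0,0],"fingers":1},
    {"delta_pos":[0,0,0],"dr":[0,0,0],"fingers":1},
    {"delta_pos":[0,0,-1],"dr":[0,0,0],"fingers":1},
    {"delta_pos":[0,0,-1],"dr":[0,0,0],"fingers":1}
  ]
}}

```text
time: 28.78
eef_pos: [0.4323, -0.0338, 0.0737]
eef_rot: [[-0.623, 0.782, -0.011], [0.782, 0.623, -0.009], [-0.0, -0.014, -1.0]]
contact_force: [-0.5, -1.3, -0.3]
finger_gap: 0.0591
grip_force: 30.0
```

```bash
python3 - <<'E'
from h import *
o=state(); p,d,m=snap('wrist','w10'); C=cloud(m,d)
print([p[r,256].tolist() for r in range(178,210,2)])
Rt=o['eef_rot']; T=(C-o['eef_pos'])@Rt
print([(r,T[r,256].round(4).tolist()) for r in range(182,264,6)]); print([(c,T[225,c].round(4).tolist()) for c in range(200,320,20)])
go(o,[.429,.328,.228])
E
```

```text
t 28.77 tcp [ 0.4323 -0.0338  0.0737] yawY 38.5 tilt [-0.    -0.014] F [-0.5 -1.3 -0.3] gap 0.0591 grip 30.0
[[112, 119, 122], [111, 115, 122], [107, 116, 124], [255, 236, 160], [250, 231, 161], [252, 237, 169], [255, 252, 200], [255, 254, 216], [255, 252, 204], [255, 250, 201], [255, 250, 197], [255, 250, 197], [255, 250, 197], [255, 250, 199], [255, 250, 196], [255, 250, 196]]
[(182, [0.0219, 0.0003, 0.0729]), (188, [0.0302, 0.0001, 0.022]), (194, [0.0282, 0.0001, 0.0172]), (200, [0.0255, 0.0001, 0.0155]), (206, [0.022, 0.0001, 0.0167]), (212, [0.0187, 0.0001, 0.0167]), (218, [0.0157, 0.0001, 0.0159]), (224, [0.0124, 0.0001, 0.0158]), (230, [0.009, 0.0001, 0.0161]), (236, [0.0054, 0.0002, 0.0166]), (242, [0.002, 0.0002, 0.0163]), (248, [-0.0014, 0.0002, 0.0161]), (254, [-0.0051, 0.0002, 0.0166]), (260, [-0.0086, 0.0002, 0.0164])]
[(200, [0.011, -0.0295, 0.018]), (220, [0.0118, -0.0186, 0.0159]), (240, [0.0118, -0.0082, 0.0159]), (260, [0.0119, 0.0022, 0.0157]), (280, [0.0117, 0.0127, 0.0162]), (300, [0.0119, 0.0231, 0.0158])]
units [11.4   8.82 -6.29]
```

The arm stopped 8 mm high there, at the near end of its reach, so the grip on the thin cake is only about 6 mm deep. I'll set the cake down at (0.50,0.02), where there is room, and grip it again lower.

>>> {"api": "drive_tool", "payload": {
  "motion": [
    {"delta_pos":[0,0.9,0],"dr":[0,0,0],"fingers":1},
    {"delta_pos":[0,0.9,0],"dr":[0,0,0],"fingers":1},
    {"delta_pos":[0,0.9,0],"dr":[0,0,0],"fingers":1},
    {"delta_pos":[0,0.8,0],"dr":[0,0,0],"fingers":1},
    {"delta_pos":[0,0,0],"dr":[0,0,0],"fingers":1}
  ]
}}

```text
time: 29.45
eef_pos: [0.5019, 0.0216, 0.0718]
eef_rot: [[-0.622, 0.783, -0.008], [0.783, 0.622, -0.006], [0.0, -0.01, -1.0]]
contact_force: [-0.3, 0.4, -0.2]
finger_gap: 0.059
grip_force: 30.0
```

```bash
python3 - <<'E'
from h import *
o=state(); print(o['joint_positions'].round(1)); print(o['eef_rot'].round(4))
E
```

```text
t 29.45 tcp [0.5019 0.0216 0.0718] yawY 38.5 tilt [ 0.   -0.01] F [-0.3  0.4 -0.2] gap 0.059 grip 30.0
[  6.9  51.1 -24.5 117.3  53.4  24.  -21.7]
[[-6.224e-01  7.826e-01 -8.400e-03]
 [ 7.827e-01  6.224e-01 -6.100e-03]
 [ 5.000e-04 -1.030e-02 -9.999e-01]]
```

>>> {"api": "drive_tool", "payload": {
  "motion": [
    {"delta_pos":[0,0,0.7],"dr":[0,0,0],"fingers":1},
    {"delta_pos":[0,0,0.5],"dr":[0,0,0],"fingers":1},
    {"delta_pos":[0,0,0.25],"dr":[0,0,0],"fingers":1},
    {"delta_pos":[0,0,0],"dr":[0,0,0],"fingers":1},
    {"delta_pos":[0,0,0],"dr":[0,0,0],"fingers":-1}
  ]
}}

```text
time: 30.08
eef_pos: [0.5005, 0.0204, 0.0361]
eef_rot: [[-0.622, 0.783, -0.01], [0.783, 0.622, -0.007], [0.001, -0.012, -1.0]]
contact_force: [-0.3, -0.2, -0.5]
finger_gap: 0.0675
grip_force: 0.0
```

>>> {"api": "drive_tool", "payload": {
  "motion": [
    {"delta_pos":[0,0,0],"dr":[-0.07,0,0],"fingers":-1},
    {"delta_pos":[0,0,0],"dr":[0,0,0],"fingers":-1},
    {"delta_pos":[0,0,0.3],"dr":[0,0,0],"fingers":-1},
    {"delta_pos":[0,0,0],"dr":[0,0,0],"fingers":-1},
    {"delta_pos":[0,0,0],"dr":[0,0,0],"fingers":-1}
  ]
}}

```text
time: 30.7
eef_pos: [0.5003, 0.0204, 0.0282]
eef_rot: [[-0.622, 0.783, -0.003], [0.783, 0.622, -0.001], [0.001, -0.003, -1.0]]
contact_force: [-1.1, -0.4, 0.9]
finger_gap: 0.0881
grip_force: 0.0
```

```bash
python3 - <<'E'
from h import *
o=state(); print(o['joint_positions'].round(1)); print(o['eef_rot'].round(4))
E
```

```text
t 30.7 tcp [0.5003 0.0204 0.0282] yawY 38.5 tilt [ 0.001 -0.003] F [-1.1 -0.4  0.9] gap 0.0881 grip 0.0
[  2.7  55.  -17.1 118.2  60.   16.2 -27.8]
[[-6.222e-01  7.829e-01 -3.200e-03]
 [ 7.829e-01  6.222e-01 -1.300e-03]
 [ 9.000e-04 -3.300e-03 -1.000e+00]]
```

>>> {"api": "drive_tool", "payload": {
  "motion": [
    {"delta_pos":[0,0,0.06],"dr":[-0.02,0,0],"fingers":-1},
    {"delta_pos":[0,0,0],"dr":[0,0,0],"fingers":1},
    {"delta_pos":[0,0,0],"dr":[0,0,0],"fingers":1},
    {"delta_pos":[0,0,0],"dr":[0,0,0],"fingers":1},
    {"delta_pos":[0,0,0],"dr":[0,0,0],"fingers":1}
  ]
}}

```text
time: 31.32
eef_pos: [0.5004, 0.0204, 0.027]
eef_rot: [[-0.622, 0.783, -0.001], [0.783, 0.622, 0.001], [0.001, -0.0, -1.0]]
contact_force: [-0.4, -0.2, 0.6]
finger_gap: 0.0598
grip_force: 30.0
```

>>> {"api": "drive_tool", "payload": {
  "motion": [
    {"delta_pos":[0,0,0],"dr":[0,0,0],"fingers":1},
    {"delta_pos":[0,0,-1],"dr":[0,0,0],"fingers":1},
    {"delta_pos":[0,0,-1],"dr":[0,0,0],"fingers":1},
    {"delta_pos":[0,0,-1],"dr":[0,0,0],"fingers":1},
    {"delta_pos":[0,0,-1],"dr":[0,0,0],"fingers":1}
  ]
}}

```text
time: 31.95
eef_pos: [0.5002, 0.0202, 0.1277]
eef_rot: [[-0.622, 0.783, -0.001], [0.783, 0.622, 0.0], [0.001, -0.001, -1.0]]
contact_force: [0.4, -0.1, -1.3]
finger_gap: 0.0598
grip_force: 30.0
```

```bash
python3 - <<'E'
from h import *
o=state(); p,d,m=snap('wrist','w11'); C=cloud(m,d)
print([p[r,256].tolist() for r in range(180,206,2)])
T=(C-o['eef_pos'])@o['eef_rot']
print([(r,T[r,256].round(4).tolist()) for r in range(184,264,10)])
go(o,[.4293,.328,.20])
E
```

```text
t 31.95 tcp [0.5002 0.0202 0.1277] yawY 38.5 tilt [ 0.001 -0.001] F [ 0.4 -0.1 -1.3] gap 0.0598 grip 30.0
[[71, 73, 78], [65, 69, 73], [81, 85, 88], [127, 116, 100], [244, 221, 148], [246, 226, 159], [248, 229, 161], [254, 245, 180], [254, 248, 189], [253, 243, 177], [251, 236, 168], [251, 236, 170], [251, 236, 168]]
[(184, [0.0078, 0.0004, 0.1266]), (194, [0.0303, 0.0001, 0.0097]), (204, [0.0254, 0.0001, 0.0092]), (214, [0.02, 0.0001, 0.0097]), (224, [0.0151, 0.0001, 0.0088]), (234, [0.0101, 0.0001, 0.0081]), (244, [0.0044, 0.0001, 0.0087]), (254, [-0.0008, 0.0001, 0.0081])]
units [11.41  5.44 -2.89]
```

The regrip is good: cake top 9 mm ahead of the TCP, centred, and level. I'm carrying it to the dispenser.

>>> {"api": "drive_tool", "payload": {
  "motion": [
    {"delta_pos":[0,0,-1],"dr":[0,0,-1],"fingers":1},
    {"delta_pos":[0,0,-1],"dr":[0,0,1],"fingers":1},
    {"delta_pos":[0.95,0.45,-0.9],"dr":[0,0,0],"fingers":1},
    {"delta_pos":[0.95,0.45,0],"dr":[0,0,0],"fingers":1},
    {"delta_pos":[0.95,0.45,0],"dr":[0,0,0],"fingers":1}
  ]
}}

```text
time: 32.62
eef_pos: [0.4824, 0.0975, 0.1993]
eef_rot: [[-0.622, 0.783, -0.0], [0.783, 0.622, 0.0], [0.0, -0.0, -1.0]]
contact_force: [0.1, 0.4, -0.4]
finger_gap: 0.0597
grip_force: 30.0
```

>>> {"api": "drive_tool", "payload": {
  "motion": [
    {"delta_pos":[0.95,0.45,0],"dr":[0,0,0],"fingers":1},
    {"delta_pos":[0.95,0.45,0],"dr":[0,0,0],"fingers":1},
    {"delta_pos":[0.95,0.45,0],"dr":[0,0,0],"fingers":1},
    {"delta_pos":[0.95,0.45,0],"dr":[0,0,0],"fingers":1},
    {"delta_pos":[0.95,0.45,0],"dr":[0,0,0],"fingers":1}
  ]
}}

```text
time: 33.25
eef_pos: [0.4524, 0.2256, 0.199]
eef_rot: [[-0.622, 0.783, -0.001], [0.783, 0.622, -0.0], [0.001, -0.001, -1.0]]
contact_force: [0.2, -0.2, -1.3]
finger_gap: 0.06
grip_force: 30.0
```

>>> {"api": "drive_tool", "payload": {
  "motion": [
    {"delta_pos":[0.95,0.45,0],"dr":[0,0,0],"fingers":1},
    {"delta_pos":[0.95,0.45,0],"dr":[0,0,0],"fingers":1},
    {"delta_pos":[0.95,0.45,0],"dr":[0,0,0],"fingers":1},
    {"delta_pos":[0.95,0.48,0],"dr":[0,0,-1],"fingers":1},
    {"delta_pos":[0,0,0],"dr":[0,0,-1],"fingers":1}
  ]
}}

```text
time: 33.88
eef_pos: [0.4284, 0.3305, 0.1994]
eef_rot: [[-0.818, 0.575, -0.001], [0.575, 0.818, 0.003], [0.002, 0.002, -1.0]]
contact_force: [0.1, -0.2, -0.7]
finger_gap: 0.0597
grip_force: 30.0
```

>>> {"api": "drive_tool", "payload": {
  "motion": [
    {"delta_pos":[0,0,0],"dr":[0,0,-1],"fingers":1},
    {"delta_pos":[0,0,0],"dr":[0,0,-1],"fingers":1},
    {"delta_pos":[0,0,0],"dr":[0,0,-1],"fingers":1},
    {"delta_pos":[0,0,0],"dr":[0,0,-0.24],"fingers":1},
    {"delta_pos":[0,0,0],"dr":[0,0,0],"fingers":1}
  ]
}}

```text
time: 34.5
eef_pos: [0.4295, 0.3277, 0.1993]
eef_rot: [[-0.986, 0.169, -0.001], [0.169, 0.986, 0.0], [0.001, -0.0, -1.0]]
contact_force: [0.6, -0.6, -0.8]
finger_gap: 0.0597
grip_force: 30.0
```

```bash
python3 - <<'E'
from h import *
o=state(); go(o,[.429,.328,.153])
E
```

```text
t 34.5 tcp [0.4295 0.3277 0.1993] yawY 80.3 tilt [ 0.001 -0.   ] F [ 0.6 -0.6 -0.8] gap 0.0597 grip 30.0
units [0.02 0.01 1.85]
```

>>> {"api": "drive_tool", "payload": {
  "motion": [
    {"delta_pos":[0.02,0.01,0.4],"dr":[0,0,0],"fingers":1},
    {"delta_pos":[0,0,0.4],"dr":[0,0,0],"fingers":1},
    {"delta_pos":[0,0,0.4],"dr":[0,0,0],"fingers":1},
    {"delta_pos":[0,0,0.4],"dr":[0,0,0],"fingers":1},
    {"delta_pos":[0,0,0.3],"dr":[0,0,0],"fingers":1}
  ]
}}

```text
time: 35.12
eef_pos: [0.4296, 0.3283, 0.1518]
eef_rot: [[-0.986, 0.167, 0.0], [0.167, 0.986, 0.0], [-0.0, 0.0, -1.0]]
contact_force: [0.7, -2.5, 14.8]
finger_gap: 0.0594
grip_force: 30.0
```

>>> {"api": "drive_tool", "payload": {
  "motion": [
    {"delta_pos":[0,0,0.3],"dr":[0,0,0],"fingers":1},
    {"delta_pos":[0,0,0.3],"dr":[0,0,0],"fingers":1},
    {"delta_pos":[0,0,0.3],"dr":[0,0,0],"fingers":1},
    {"delta_pos":[0,0,0.3],"dr":[0,0,0],"fingers":1},
    {"delta_pos":[0,0,0.1],"dr":[0,0,0],"fingers":1}
  ]
}}

```text
time: 35.75
eef_pos: [0.4293, 0.3295, 0.1201]
eef_rot: [[-0.986, 0.167, 0.001], [0.167, 0.986, 0.003], [-0.0, 0.003, -1.0]]
contact_force: [-0.6, 0.1, 6.9]
finger_gap: 0.0601
grip_force: 30.0
```

```bash
python3 - <<'E'
from h import *
o=state()
p,d,m=snap('wrist','w12'); C=cloud(m,d); print([(r,C[r,256].round(4).tolist()) for r in range(180,260,8)])
cv2.imwrite('pics/c12.png',p[80:300,80:440][...,::-1])
E
```

```text
t 35.75 tcp [0.4293 0.3295 0.1201] yawY 80.4 tilt [-0.     0.003] F [-0.6  0.1  6.9] gap 0.0601 grip 30.0
[(180, [0.3883, 0.3373, 0.1319]), (188, [0.3916, 0.3367, 0.1318]), (196, [0.3949, 0.3362, 0.1317]), (204, [0.3988, 0.3355, 0.13]), (212, [0.4083, 0.334, 0.1119]), (220, [0.4123, 0.3333, 0.1122]), (228, [0.4164, 0.3327, 0.1122]), (236, [0.4211, 0.3319, 0.1112]), (244, [0.4251, 0.3312, 0.1118]), (252, [0.4295, 0.3305, 0.1117])]
```

View pics/c12.png

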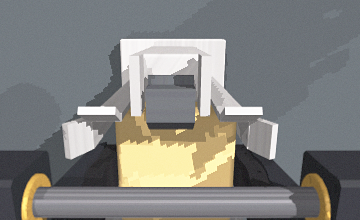

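The thin cake's top is at 0.112, below the visible catch at crop (170,105). I'm releasing it, rising and checking.

>>> {"api": "drive_tool", "payload": {
  "motion": [
    {"delta_pos":[0,0,0],"dr":[0,0,0],"fingers":-1},
    {"delta_pos":[0,0,0],"dr":[0,0,0],"fingers":-1},
    {"delta_pos":[0,0,0],"dr":[0,0,0],"fingers":-1},
    {"delta_pos":[0,0,-1],"dr":[0,0,0],"fingers":-1},
    {"delta_pos":[0,0,-1],"dr":[0,0,0],"fingers":-1}
  ]
}}

```text
time: 36.42
eef_pos: [0.4288, 0.328, 0.1699]
eef_rot: [[-0.986, 0.167, -0.002], [0.167, 0.986, -0.0], [0.001, -0.0, -1.0]]
contact_force: [0.9, 0.4, 1.2]
finger_gap: 0.0884
grip_force: 0.0
```

>>> {"api": "drive_tool", "payload": {
  "motion": [
    {"delta_pos":[0,0,-1],"dr":[0,0,0],"fingers":-1},
    {"delta_pos":[0,0,-1],"dr":[0,0,0],"fingers":-1},
    {"delta_pos":[0,0,-1],"dr":[0,0,0],"fingers":-1},
    {"delta_pos":[-0.9,0,0],"dr":[0,0,0],"fingers":-1},
    {"delta_pos":[-0.9,0,0],"dr":[0,0,0],"fingers":-1}
  ]
}}

```text
time: 37.05
eef_pos: [0.474, 0.3205, 0.245]
eef_rot: [[-0.986, 0.167, 0.0], [0.167, 0.986, 0.0], [0.0, 0.0, -1.0]]
contact_force: [0.1, 0.4, -0.3]
finger_gap: 0.0884
grip_force: 0.0
```

>>> {"api": "drive_tool", "payload": {
  "motion": [
    {"delta_pos":[-0.9,0,0],"dr":[0,0,0],"fingers":-1},
    {"delta_pos":[0,0,0],"dr":[0,0,0],"fingers":-1},
    {"delta_pos":[0,0,0],"dr":[0,0,0],"fingers":-1},
    {"delta_pos":[0,0,0],"dr":[0,0,0],"fingers":-1},
    {"delta_pos":[0,0,0],"dr":[0,0,0],"fingers":-1}
  ]
}}

```text
time: 37.67
eef_pos: [0.495, 0.3172, 0.2447]
eef_rot: [[-0.986, 0.166, -0.001], [0.166, 0.986, 0.0], [0.001, 0.0, -1.0]]
contact_force: [-0.6, -0.4, 0.7]
finger_gap: 0.0881
grip_force: 0.0
```

```bash
python3 - <<'E'
from h import *
o=state()
p,d,m=snap('wrist','w13'); C=cloud(m,d)
k=(np.hypot(C[...,0]-.4293,C[...,1]-.3278)<.026); P=C[k]; A=np.c_[P[:,:2]-[.4293,.3278],np.ones(len(P))]; print(len(P),np.percentile(P[:,2],[5,50,95]),np.linalg.lstsq(A,P[:,2],rcond=None)[0])
q,d2,m2=snap('scene','s13'); C=cloud(m2,d2)
tall=(C[...,2]>.02)&(C[...,0]>.3)&(C[...,0]<.8)&(abs(C[...,1])<.5)
n,l,s,_=cv2.connectedComponentsWithStats(tall.astype(np.uint8))
for i in range(1,n):
    if s[i,4]>100: print(np.median(C[l==i],0).round(3))
r=cv2.resize(p[0:240,130:400],(540,480),interpolation=2); cv2.imwrite('pics/c13.png',r[...,::-1])
E
```

```text
t 37.67 tcp [0.495  0.3172 0.2447] yawY 80.5 tilt [0.001 0.   ] F [-0.6 -0.4  0.7] gap 0.0881 grip 0.0
11823 [0.11795469 0.36927481 0.36927481] [0.70751884 0.96088348 0.30351435]
[0.511 0.29  0.468]
[0.468 0.108 0.085]
[ 0.464 -0.308  0.08 ]
[ 0.518 -0.166  0.038]
[0.661 0.027 0.062]
```

View pics/c13.png

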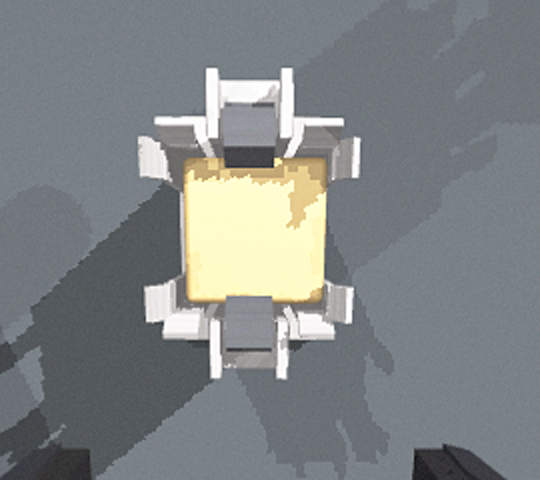

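The crop shows the thin cake flat in the shaft at (185..325, 158..300), with both catches over its edges at (248,150) and (248,310). The bystanders have not moved. I'm handing the job in.

```bash
python3 -c "
from h import *
z=np.load('pics/w13.npz');m={k:z[k] for k in z.files};C=cloud(m,z['d']);P=C[90:140,225:290].reshape(-1,3);A=np.c_[P[:,:2]-P[:,:2].mean(0),np.ones(len(P))];print(np.linalg.lstsq(A,P[:,2],rcond=None)[0].round(4))
print(job.finish_job())"
```

```text
[ 0.0095 -0.007   0.1195]
the job is handed in; nothing more can be done
None
```

The dispenser holds all three cakes under both catches, the two thick ones below and the thin one flat on top. The lota, jar, mug and soap box have not moved, and the job was handed in at about 38 s.

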